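# Rinse the orange injector's nozzle and hold it level for inspection

### The arm

A 6-joint arm with a two-finger parallel gripper is mounted at the origin on the work surface. World frame = base frame: x ahead of the robot, y to its left, z up, the work surface at z = 0. Lengths are in m, angles in rad, forces in N, time in s.
With the tool pointing down it reaches from about 0.425 to 0.95 m from the base axis. Payload 3.5 kg.
Tool frame: the origin (TCP) lies between the finger pads; the fingertips stand 25 mm ahead of it and the grasp point (between the pads) lies 6 mm ahead of it (ctrl.finger_overhang is the distance from the TCP to the fingertips, in m); x points along the fingers, y is the direction in which the jaws open and shut, and the axes are right-handed (so a half turn about x gives the same grasp; the last joint's range is limited). The gripper opens to 85 mm and grips with 20 to 120 N. Pads are 22 mm wide; open, the fingers measure 114 mm over their backs; the gripper's body (76 mm by 85 mm) begins 54 mm behind the grasp point. The pads swing forward as they close: fully open they stand 13 mm farther back than shut.
Start: joints at [-1.47, 0.286, 1.577, -0, 1.279, -0.15], TCP at [0.168, -0.654, 0.256] pointing down, gripper open.
Joint ranges: [-2.77, 2.77], [-0.9, 2.22], [0.21, 2.48], [-1.53, 4.67], [0.24, 2.81], [-2.84, 2.84]. Speed limits (rad/s): [2.79, 2.79, 3.14, 3.14, 3.14, 3.14].

### API

Orientations are given as a unit quaternion [x, y, z, w].
In Python, from plant import ctrl gives the robot as it stands.
- The arm moves only by the tool play_rows, never from a script. Its argument "targets" is a list of rows, each an object with "delta_pos": the shift along the world's x, y, z normalised to -1 to 1, where 1 is 1000 mm, a list of three; "delta_rot": the turn, a rotation vector about the world's x, y, z normalised to -1 to 1, where 1 is pi rad, a list of three; "claw": the finger opening in mm, from 0 to 85.4. In form: [{"delta_pos": [tx, ty, tz], "delta_rot": [wx, wy, wz], "claw": claw}, ...]. A call has 1 to 20 rows; each row is the pose to reach, as a shift and turn from the pose measured when the call began, turning the shorter way round; what a row does not reach only later rows make up. A row lasts 1/12 s, in which the tool goes at most 41.7 mm and 7.16 degrees, less where a joint would pass 70% of its speed; a pose out of reach is approached as far as the arm can. A call with a number of a shift or a turn outside -1 to 1 is refused whole. A call with a gripper value outside its range is refused whole. The fingers move at their own pace and stop on an object; "newtons" is the grip in N (left out, the last holds). Time passes only in rows, so rows that repeat a pose let the fingers close. It gives the time, the measured TCP pose, the force and the opening at its end, in the units of the state.
- ctrl.get_state(): the state, without advancing time (a new reading comes with each control period).
- ctrl.read_camera(name): name is "scene" or "top" or "wrist"; returns the picture (384x512x3 uint8, blue, green, red); there is no depth.
- ctrl.calibration(name): a dict with "fx", "fy", "cx", "cy" (pixels), "camera_from_world" (4x4, takes a point from world to camera coordinates). Camera axes: x right, y down, z forward; pixel columns grow to the right and rows downward; lengths in m; the calibration is good to about 2 mm. A picture is of the moment at which its call begins: read the wrist's pose just before it. calibration takes no time and is no camera call; for the wrist camera it gives the pose at the moment of the call.
- ctrl.sign_off(): hands the job in, once; it reports no verdict.
The state is a dict: "time": time; "qpos": joint angles; "dq": joint speeds; "joint_efforts": joint torques, N m; "eef_pos": TCP position; "tcp_rot": TCP orientation; "contact_force": force on the tool from outside, world axes, zero at the start; "wrist_torque": the same for the moment, N m; "opening": opening from 0.0 (shut) to 1.0 (fully open).
Only numpy, scipy, OpenCV 4.12 (cv2) and the standard library are available. Lean on these libraries where they do the work, as an engineer would, in place of code of your own. Each camera call takes 0.05 s, during which the arm holds its last target. There are 200 camera calls.

### The job

Draw the injector with the orange head out of the sloping stand, dip its thin nozzle well into the steel rinse cup in the blue drip tray and take it out again. Then turn the injector level and hold it up still, well clear of everything (at least 20 cm above the bench), with its nozzle over the drip tray; finish while holding it there. Do not knock over or shift the cup, the other injectors, the bottle or the wrench.

Things in the scene. Friction and masses are not known exactly. Their poses are not given: they have to be found in the camera images.
- injector_orange: diesel injector 156 mm long, about 0.28 kg, a stepped round rod: thin steel nozzle (diameter 8, 0-22 mm), dark nut (18, to 65 mm), flange (28, to 71 mm), bare grey barrel (22, to 133 mm), orange head (26, to 149 mm), brass nipple (10, to 156 mm). Origin at the nozzle's end on the axis, +z along the axis to the head.
- grip (a point): point on the orange injector's axis, mid barrel (diameter 22 mm), 105 mm from the nozzle's end: a good place to grip, e.g. from straight above with the fingers closing across the axis; 51 mm of injector extends beyond it to the head's end
- nozzle (a point): the end of the orange injector's nozzle, on its axis (the injector's origin). At the start it points down and away from the robot, the axis about 43 degrees from vertical; nozzle and nut (65 mm) are loose inside a socket of the stand, the flange rests on its mouth. It draws out freely along its axis.
- injector_black: diesel injector with a black head, same shape and size as the orange one (156 mm long); origin at the nozzle's end, +z along the axis towards the head. It sits in the stand and stays there.
- injector_white: diesel injector with a white head, same shape and size as the orange one (156 mm long); origin at the nozzle's end, +z along the axis towards the head. It sits in the stand and stays there.
- stand: fixed blue stand; origin under the centre of its base, 130 (x) by 262 (y) mm. A sloping block has three through sockets (diameter 20, 45 mm deep) at y = 0 and +-76 mm, mouths at x = -20, z = 74 mm, axes 40 degrees from vertical, upper ends towards -x (the robot). Steel end plates 81 mm high. Which injector sits in which socket varies.
- tray: fixed open blue drip tray, 280 (x) by 260 (y) mm, 28 mm high, walls and floor 4 mm; origin at the centre of its underside
- cup: loose open round steel rinse cup standing on the tray's floor, empty, 75 mm high, mouth 90 mm outside diameter at the rim, narrowing a little to the bottom, wall 3 mm, 0.35 kg; origin at the centre of its underside, +z up
- cup_rim (a point): centre of the cup's mouth, at rim height (79 mm above the bench)
- bottle: loose green bottle with a white cap, diameter 52 mm, 150 mm high, standing at the back between stand and tray; origin at the centre of its underside. To be left alone.
- wrench: loose steel wrench, 180 mm long, lying flat to the left of the stand; to be left alone
Mind the look-alikes: they are no part of the job. What is shaped like the injector_orange but brown or turquoise is not meant. Of the things that look like the cup, the larger one is meant.

How it is judged:
By the outcome, as a careful person would: the job done as asked, in the order asked, and still so for the second after the job is handed in, while the arm keeps its last pose, push and grip.
It also fails if it takes over 40 s, if anything falls off the work surface, if the arm or the gripper's body presses on something with over 40 N, if the wrist force passes 120 N, or if a joint passes its speed limit or range.

## Working session

There is one attempt and no reset: what is moved stays moved. The work goes in short steps, Python scripts to look and compute and a tool call to move; the robot and the scene stay as the last step left them, time stands still between calls to the robot, and variables do not carry over. Pictures are saved under pics/ and viewed, about 8 in all and at most 12, crops included, and the job is handed in when it is done.

Besides the shell and the picture viewer there is one more tool, called after "Request:" by a JSON object that holds its "api" and its "payload", one argument or row to a line. play_rows: Moves the arm, as the interface text tells. Its arguments: {"type":"object","properties":{"targets":{"type":"array"},"newtons":{"type":"number"}},"required":["targets"]}

```bash
mkdir -p pics
python3 - <<'E'
from plant import ctrl
import cv2,numpy as np
for n in("scene","top"):
    im=ctrl.read_camera(n); cv2.imwrite(f"pics/{n}0.png",im)
    c=ctrl.calibration(n); print(n,c["fx"],c["fy"],c["cx"],c["cy"]); print(np.round(c["camera_from_world"],4))
s=ctrl.get_state();print(s["time"],s["eef_pos"],s["tcp_rot"],s["opening"],ctrl.finger_overhang)
E
```

```text
scene 469.24266339349873 469.24266339349873 260.0290084860293 196.23228040460813
[[-0.398   0.9174  0.008   0.0999]
 [ 0.6544  0.29   -0.6983 -0.2923]
 [-0.643  -0.2726 -0.7157  1.5153]
 [ 0.      0.      0.      1.    ]]
top 428.2810316793846 428.2810316793846 254.16945654966244 193.33892402589652
[[ 0.0305 -0.9995  0.0014  0.0764]
 [-0.9758 -0.0301 -0.2166  0.5285]
 [ 0.2166  0.0052 -0.9763  0.9324]
 [ 0.      0.      0.      1.    ]]
0.1 [ 0.16748219 -0.65333227  0.25505724] [ 0.70157982  0.0891979  -0.70153008  0.08766436] 1.002343823281673 0.025
```

View pics/scene0.png

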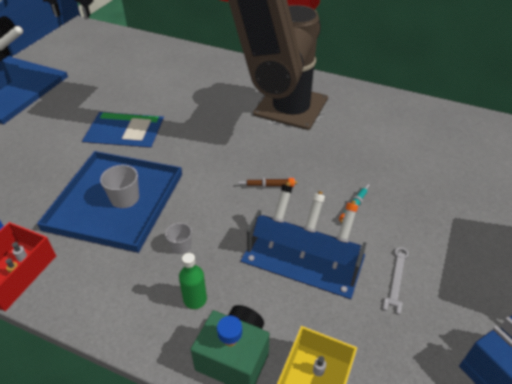

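View pics/top0.png

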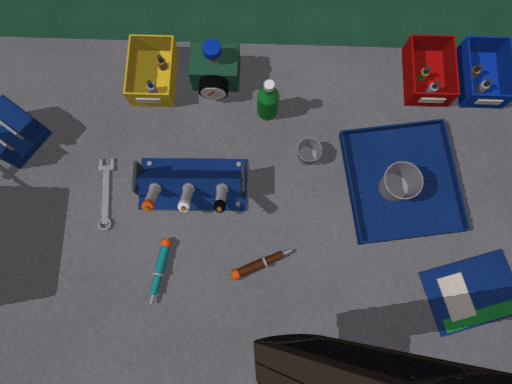

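The scene shows three injectors in the stand. In the top view they are orange at (151,197), white at (185,200) and black at (221,199). The turquoise (160,270) and brown (262,265) ones lie loose on the bench with reddish tips, so they are decoys. There are two cups: the larger at (403,181) in the tray, which is the one meant, and a small one at (310,151) on the bench. I'll confirm with an enlarged crop.

Run:
```python
import cv2,numpy as np
a=cv2.imread("pics/top0.png")
p=cv2.resize(a[145:225,125:260],None,fx=5.8,fy=5.8,interpolation=cv2.INTER_CUBIC)[:, :780]
cv2.imwrite("pics/crop1.png",p)
```

```text
(no output)
```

View pics/crop1.png

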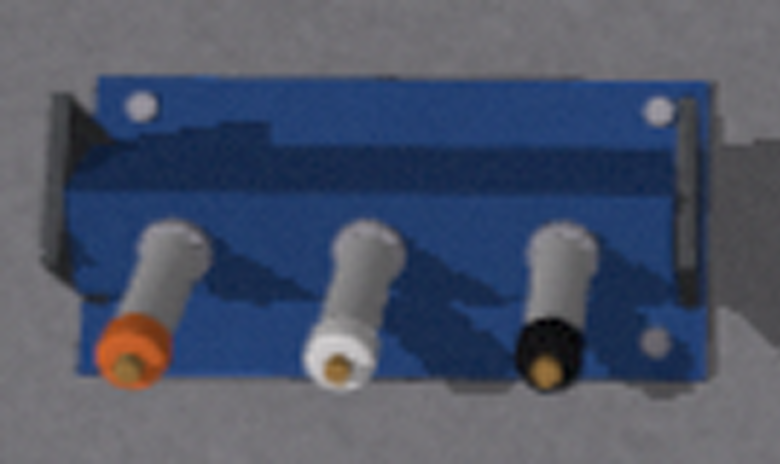

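The crop shows the orange-headed injector in the left socket (nipple at about (128,368) in the crop, flange at about (175,245)). White is in the middle and black on the right. Next I'll work out the positions.

```bash
cat > h.py <<'E'
import numpy as np,cv2
from scipy.spatial.transform import Rotation as R
from plant import ctrl
def proj(n,P,c=None):
    c=c or ctrl.calibration(n);M=np.array(c["camera_from_world"]);p=np.atleast_2d(P)@M[:3,:3].T+M[:3,3]
    return np.c_[c["fx"]*p[:,0]/p[:,2]+c["cx"],c["fy"]*p[:,1]/p[:,2]+c["cy"]]
def ray(n,uv,z,c=None):
    c=c or ctrl.calibration(n);M=np.array(c["camera_from_world"]);o=-M[:3,:3].T@M[:3,3]
    d=M[:3,:3].T@np.array([(uv[0]-c["cx"])/c["fx"],(uv[1]-c["cy"])/c["fy"],1]);return o+d*(z-o[2])/d[2]
E
python3 - <<'E'
from h import *
from scipy.optimize import least_squares as ls
f=lambda c:np.array([125+c[0]/5.8,145+c[1]/5.8])-0.4
uv=np.array([f(c) for c in[(98,76),(712,82),(708,382),(78,375)]])
L=np.array([(65,131),(65,-131),(-65,-131),(-65,131)])/1e3
def W(p,Q):
    c,s=np.cos(p[2]),np.sin(p[2]);Q=np.atleast_2d(Q);return np.c_[p[0]+c*Q[:,0]-s*Q[:,1],p[1]+s*Q[:,0]+c*Q[:,1],Q[:,2]]
for zt in(.004,.008):
    r=ls(lambda p:(proj("top",W(p,np.c_[L,np.full(4,zt)]))-uv).ravel(),[.6,.2,0]);print("stand",zt,r.x,np.round(r.fun,1))
p=r.x
for y in(.076,0,-.076):
  for t in (40,43):
    t=np.radians(t);m=np.array([-.02,y,.074]);d=np.array([-np.sin(t),0,np.cos(t)])
    P=W(p,[m, m+d*.04,m+d*.091]);print(y,np.round(P,3).tolist(),np.round(proj("top",P),1).tolist(),np.round(proj("scene",P),1).tolist())
print("obs nipple",[f(c) for c in[(128,368),(338,368),(546,372)]],"flange",[f(c) for c in[(175,245),(368,245),(563,247)]])
print("cup",ray("top",(403.5,181),.079),"bottle cap",ray("top",(269,86),.15),"tray", [ray("top",q,.028) for q in[(340,134),(445,121),(466,230),(361,243)]])
a=cv2.imread("pics/scene0.png");b=cv2.imread("pics/top0.png")
x=cv2.resize(a[170:300,235:385],None,fx=4,fy=4,interpolation=cv2.INTER_CUBIC)
cv2.imwrite("pics/crop2.png",x)
E
```

```text
stand 0.004 [0.55749109 0.24258828 0.02063195] [ 0.3  0.1 -0.2  0.1 -0.2 -0.1  0.1 -0. ]
stand 0.008 [0.55655526 0.24198163 0.02055509] [ 0.1 -0.   0.  -0.  -0.  -0.  -0.1  0.1]
0.076 [[0.535, 0.318, 0.074], [0.509, 0.317, 0.105], [0.477, 0.316, 0.144]] [[155.8, 185.0], [152.0, 193.0], [146.7, 204.3]] [[341.4, 240.9], [346.4, 223.6], [352.8, 201.3]]
0.076 [[0.535, 0.318, 0.074], [0.508, 0.317, 0.103], [0.473, 0.316, 0.141]] [[155.8, 185.0], [152.1, 193.9], [147.0, 206.2]] [[341.4, 240.9], [346.5, 223.5], [353.0, 201.2]]
0 [[0.537, 0.242, 0.074], [0.511, 0.241, 0.105], [0.478, 0.24, 0.144]] [[189.1, 185.3], [186.5, 193.4], [183.0, 204.6]] [[308.5, 230.7], [313.2, 213.7], [319.3, 191.7]]
0 [[0.537, 0.242, 0.074], [0.509, 0.241, 0.103], [0.475, 0.24, 0.141]] [[189.1, 185.3], [186.6, 194.2], [183.2, 206.6]] [[308.5, 230.7], [313.4, 213.6], [319.6, 191.6]]
-0.076 [[0.538, 0.166, 0.074], [0.512, 0.165, 0.105], [0.48, 0.164, 0.144]] [[222.4, 185.6], [221.1, 193.7], [219.3, 205.0]] [[276.8, 220.9], [281.3, 204.1], [287.0, 182.5]]
-0.076 [[0.538, 0.166, 0.074], [0.511, 0.165, 0.103], [0.476, 0.164, 0.141]] [[222.4, 185.6], [221.1, 194.6], [219.4, 207.0]] [[276.8, 220.9], [281.5, 204.0], [287.5, 182.5]]
obs nipple [array([146.66896552, 208.04827586]), array([182.87586207, 208.04827586]), array([218.73793103, 208.73793103])] flange [array([154.77241379, 186.84137931]), array([188.04827586, 186.84137931]), array([221.66896552, 187.1862069 ])]
cup [ 0.56050047 -0.24657794  0.079     ] bottle cap [0.74995619 0.06668419 0.15      ] tray [array([ 0.68852413, -0.11374045,  0.028     ]), array([ 0.73067822, -0.37434024,  0.028     ]), array([ 0.45997763, -0.40557846,  0.028     ]), array([ 0.42201471, -0.15909655,  0.028     ])]
```

View pics/crop2.png

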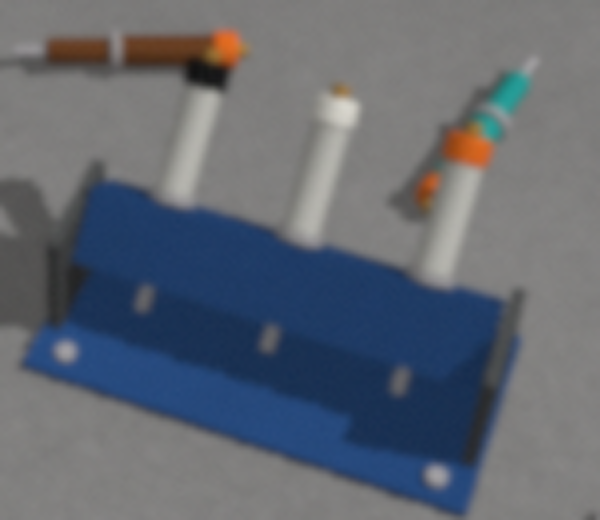

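Orange is at the socket with y = +0.076, and the stand model agrees with the picture to about 2 px. Next come the tool orientation and the first approach.

```bash
cat >> h.py <<'E'
def tool(fx,ydir):  # fingers dir, jaw dir
    x=np.array(fx,float);x/=np.linalg.norm(x);y=np.array(ydir,float);y-=x*(x@y);y/=np.linalg.norm(y)
    return R.from_matrix(np.c_[x,y,np.cross(x,y)])
def delta(T,pos,s=None):
    s=s or ctrl.get_state();q=R.from_quat(s["tcp_rot"])
    return np.round(np.array(pos)-s["eef_pos"],4),np.round((T*q.inv()).as_rotvec()/np.pi,4)
E
python3 - <<'E'
from h import *
s=ctrl.get_state();q=R.from_quat(s["tcp_rot"]);print(np.round(q.as_matrix(),3))
for sg in(1,-1): print(delta(tool([0,0,-1],sg*np.array([-.0206,1,0])),[.505,.317,.25]), delta(tool([0,0,-1],sg*np.array([-.0206,1,0])),[.55,-.25,.3]))
E
```

```text
[[-0.     0.248 -0.969]
 [ 0.002 -0.969 -0.248]
 [-1.    -0.002 -0.   ]]
(array([ 0.3375,  0.9703, -0.0051]), array([-0.    , -0.001 ,  0.9267])) (array([0.3825, 0.4033, 0.0449]), array([-0.    , -0.001 ,  0.9267]))
(array([ 0.3375,  0.9703, -0.0051]), array([-0.0007,  0.    , -0.0733])) (array([0.3825, 0.4033, 0.0449]), array([-0.0007,  0.    , -0.0733]))
```

Request:
{"api": "play_rows", "payload": {
  "targets": [
    {"delta_pos":[0.38,0.4,0.05],"delta_rot":[0,0,-0.0733],"claw":60},
    {"delta_pos":[0.38,0.4,0.05],"delta_rot":[0,0,-0.0733],"claw":60},
    {"delta_pos":[0.38,0.4,0.05],"delta_rot":[0,0,-0.0733],"claw":60},
    {"delta_pos":[0.38,0.4,0.05],"delta_rot":[0,0,-0.0733],"claw":60},
    {"delta_pos":[0.38,0.4,0.05],"delta_rot":[0,0,-0.0733],"claw":60},
    {"delta_pos":[0.38,0.4,0.05],"delta_rot":[0,0,-0.0733],"claw":60},
    {"delta_pos":[0.38,0.4,0.05],"delta_rot":[0,0,-0.0733],"claw":60},
    {"delta_pos":[0.38,0.4,0.05],"delta_rot":[0,0,-0.0733],"claw":60},
    {"delta_pos":[0.38,0.4,0.05],"delta_rot":[0,0,-0.0733],"claw":60},
    {"delta_pos":[0.38,0.4,0.05],"delta_rot":[0,0,-0.0733],"claw":60},
    {"delta_pos":[0.38,0.4,0.05],"delta_rot":[0,0,-0.0733],"claw":60},
    {"delta_pos":[0.38,0.4,0.05],"delta_rot":[0,0,-0.0733],"claw":60},
    {"delta_pos":[0.3375,0.97,-0.015],"delta_rot":[0,0,-0.0733],"claw":50},
    {"delta_pos":[0.3375,0.97,-0.015],"delta_rot":[0,0,-0.0733],"claw":50},
    {"delta_pos":[0.3375,0.97,-0.015],"delta_rot":[0,0,-0.0733],"claw":50},
    {"delta_pos":[0.3375,0.97,-0.015],"delta_rot":[0,0,-0.0733],"claw":50},
    {"delta_pos":[0.3375,0.97,-0.015],"delta_rot":[0,0,-0.0733],"claw":50},
    {"delta_pos":[0.3375,0.97,-0.015],"delta_rot":[0,0,-0.0733],"claw":50},
    {"delta_pos":[0.3375,0.97,-0.015],"delta_rot":[0,0,-0.0733],"claw":50},
    {"delta_pos":[0.3375,0.97,-0.015],"delta_rot":[0,0,-0.0733],"claw":50}
  ]
}}

```text
time: 1.77
eef_pos: [0.5067, 0.0412, 0.267]
tcp_rot: [0.707, 0.008, -0.707, 0.006]
contact_force: [0.5, -0.4, -0.7]
opening: 0.582
```

Request:
{"api": "play_rows", "payload": {
  "targets": [
    {"delta_pos":[-0.002,0.276,-0.027],"delta_rot":[0,0,0],"claw":50},
    {"delta_pos":[-0.002,0.276,-0.027],"delta_rot":[0,0,0],"claw":50},
    {"delta_pos":[-0.002,0.276,-0.027],"delta_rot":[0,0,0],"claw":50},
    {"delta_pos":[-0.002,0.276,-0.027],"delta_rot":[0,0,0],"claw":50},
    {"delta_pos":[-0.002,0.276,-0.027],"delta_rot":[0,0,0],"claw":50},
    {"delta_pos":[-0.002,0.276,-0.027],"delta_rot":[0,0,0],"claw":50},
    {"delta_pos":[-0.002,0.276,-0.027],"delta_rot":[0,0,0],"claw":50},
    {"delta_pos":[-0.002,0.276,-0.027],"delta_rot":[0,0,0],"claw":50},
    {"delta_pos":[-0.002,0.276,-0.027],"delta_rot":[0,0,0],"claw":50},
    {"delta_pos":[-0.002,0.276,-0.027],"delta_rot":[0,0,0],"claw":50}
  ]
}}

```text
time: 2.6
eef_pos: [0.5044, 0.3168, 0.2394]
tcp_rot: [-0.707, -0.008, 0.707, -0.007]
contact_force: [-0.1, -0.3, 1.1]
opening: 0.584
```

Run:
```python
from h import *
s=ctrl.get_state();c=ctrl.calibration("wrist");im=ctrl.read_camera("wrist");cv2.imwrite("pics/w1.png",im)
print(s["eef_pos"],np.round(s["qpos"],2),s["opening"])
t=np.radians(43);m=np.array([.535,.318,.074]);d=np.array([-np.sin(t),-.0206*np.sin(t),np.cos(t)])
for l in(.006,.04,.068,.084,.091):print(l,proj("wrist",m+d*l,c))
import json;json.dump({k:np.array(v).tolist() for k,v in c.items()},open("w1.json","w"))
```

```text
[0.5043883  0.31680554 0.23940071] [0.39 0.13 1.79 0.   1.22 1.94] 0.5840651481038992
0.006 [[258.12652996 156.86474257]]
0.04 [[258.06096326 184.60711233]]
0.068 [[258.00029675 210.27612694]]
0.084 [[257.96249088 226.27242321]]
0.091 [[257.94515642 233.60692411]]
```

View pics/w1.png

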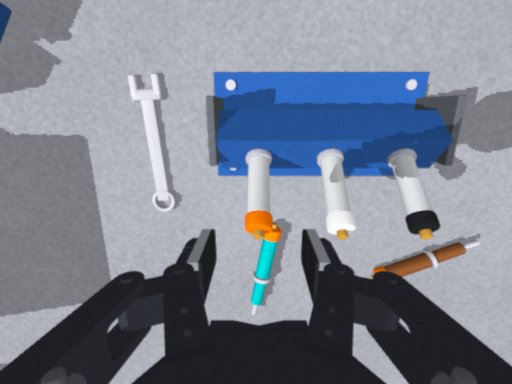

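The wrist view puts the flange at (259,158), the nipple at (259,234) and the orange head at (258,221), all within 1 px of prediction and centred between the fingers. I'll descend and grip.

Request:
{"api": "play_rows", "payload": {
  "newtons": 60,
  "targets": [
    {"delta_pos":[0.003,0,-0.035],"delta_rot":[0,0,0],"claw":50},
    {"delta_pos":[0.003,0,-0.07],"delta_rot":[0,0,0],"claw":50},
    {"delta_pos":[0.003,0,-0.1],"delta_rot":[0,0,0],"claw":50},
    {"delta_pos":[0.003,0,-0.12],"delta_rot":[0,0,0],"claw":50},
    {"delta_pos":[0.003,0,-0.13],"delta_rot":[0,0,0],"claw":50},
    {"delta_pos":[0.003,0,-0.13],"delta_rot":[0,0,0],"claw":50},
    {"delta_pos":[0.003,0,-0.13],"delta_rot":[0,0,0],"claw":35},
    {"delta_pos":[0.003,0,-0.13],"delta_rot":[0,0,0],"claw":26},
    {"delta_pos":[0.003,0,-0.13],"delta_rot":[0,0,0],"claw":15},
    {"delta_pos":[0.003,0,-0.13],"delta_rot":[0,0,0],"claw":10},
    {"delta_pos":[0.003,0,-0.13],"delta_rot":[0,0,0],"claw":10},
    {"delta_pos":[0.003,0,-0.13],"delta_rot":[0,0,0],"claw":10},
    {"delta_pos":[0.003,0,-0.13],"delta_rot":[0,0,0],"claw":10}
  ]
}}

```text
time: 3.73
eef_pos: [0.5092, 0.3169, 0.1124]
tcp_rot: [0.708, 0.008, -0.706, 0.006]
contact_force: [0.2, -0.4, 6.1]
opening: 0.235
```

Request:
{"api": "play_rows", "payload": {
  "targets": [
    {"delta_pos":[-0.0066,0,0.0075],"delta_rot":[0,0,0],"claw":10},
    {"delta_pos":[-0.0132,0,0.015],"delta_rot":[0,0,0],"claw":10},
    {"delta_pos":[-0.0198,0,0.0225],"delta_rot":[0,0,0],"claw":10},
    {"delta_pos":[-0.0264,-0.0005,0.03],"delta_rot":[0,0,0],"claw":10},
    {"delta_pos":[-0.033,-0.0005,0.0375],"delta_rot":[0,0,0],"claw":10},
    {"delta_pos":[-0.0396,-0.0005,0.045],"delta_rot":[0,0,0],"claw":10},
    {"delta_pos":[-0.0462,-0.001,0.0525],"delta_rot":[0,0,0],"claw":10},
    {"delta_pos":[-0.0528,-0.001,0.06],"delta_rot":[0,0,0],"claw":10},
    {"delta_pos":[-0.0594,-0.001,0.0675],"delta_rot":[0,0,0],"claw":10},
    {"delta_pos":[-0.066,-0.001,0.075],"delta_rot":[0,0,0],"claw":10},
    {"delta_pos":[-0.066,-0.001,0.12],"delta_rot":[0,0,0],"claw":10},
    {"delta_pos":[-0.066,-0.001,0.16],"delta_rot":[0,0,0],"claw":10},
    {"delta_pos":[-0.066,-0.001,0.2],"delta_rot":[0,0,0],"claw":10},
    {"delta_pos":[-0.066,-0.001,0.2],"delta_rot":[0,0,0],"claw":10}
  ]
}}

```text
time: 4.9
eef_pos: [0.4463, 0.3176, 0.3245]
tcp_rot: [0.715, 0.011, -0.699, 0.003]
contact_force: [0.6, 0.5, -1.1]
opening: 0.233
```

Run:
```python
from h import *
s=ctrl.get_state();print(s["eef_pos"],s["tcp_rot"],s["opening"],s["contact_force"])
im=ctrl.read_camera("scene");cv2.imwrite("pics/s2.png",im)
cs=ctrl.calibration("scene")
T=R.from_quat(s["tcp_rot"]).as_matrix();g=s["eef_pos"]+.006*T[:,0]
print("grip px",proj("scene",g,cs))
for a in(38,43,48):
    t=np.radians(a);d=np.array([-np.sin(t),-.0206*np.sin(t),np.cos(t)]);print(a,"nozzle px",proj("scene",g-d*.105,cs))
u=proj("scene",g,cs)[0].astype(int);x0,y0=max(u[0]-75,0),max(u[1]-55,0)
print(x0,y0);cv2.imwrite("pics/s2c.png",cv2.resize(im[y0:y0+120,x0:x0+150],None,fx=5,fy=5,interpolation=cv2.INTER_CUBIC))
```

```text
[0.44633133 0.3176318  0.32449904] [ 0.71466938  0.01094674 -0.69936916  0.00325957] 0.23290694466868944 [ 0.5730528   0.48947473 -1.14749574]
grip px [[371.07008071 129.26220313]]
38 nozzle px [[356.32084638 181.14718091]]
43 nozzle px [[355.91800944 181.23022187]]
48 nozzle px [[355.62276013 180.91921672]]
296 74
```

View pics/s2c.png

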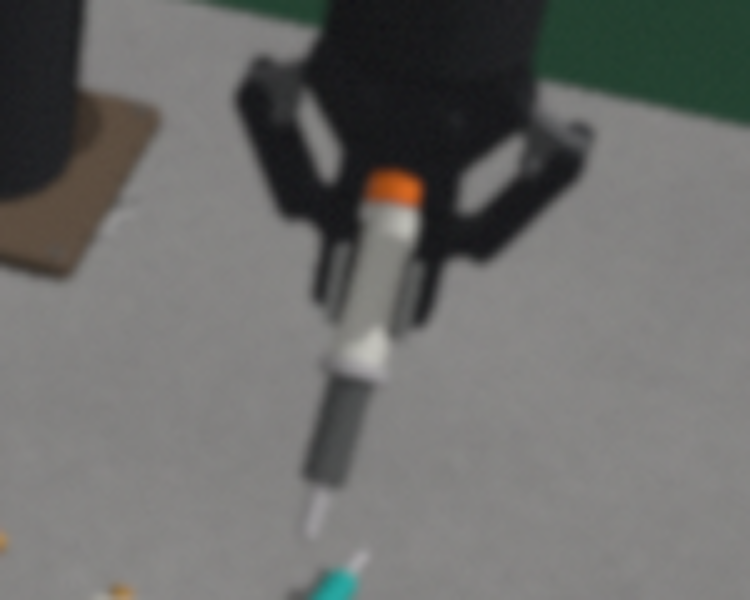

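The nozzle is out and held straight at about (358,182); prediction was (356,181). Now I'll carry it over the cup and tilt it steeper.

Request:
{"api": "play_rows", "payload": {
  "targets": [
    {"delta_pos":[0.005,-0.035,0],"delta_rot":[0,0.01,0],"claw":10},
    {"delta_pos":[0.01,-0.07,0],"delta_rot":[0,0.02,0],"claw":10},
    {"delta_pos":[0.015,-0.105,0],"delta_rot":[0,0.03,0],"claw":10},
    {"delta_pos":[0.02,-0.14,0],"delta_rot":[0,0.04,0],"claw":10},
    {"delta_pos":[0.025,-0.175,0],"delta_rot":[0,0.05,0],"claw":10},
    {"delta_pos":[0.03,-0.21,0],"delta_rot":[0,0.06,0],"claw":10},
    {"delta_pos":[0.035,-0.245,0],"delta_rot":[0,0.07,0],"claw":10},
    {"delta_pos":[0.04,-0.28,0],"delta_rot":[0,0.08,0],"claw":10},
    {"delta_pos":[0.045,-0.315,0],"delta_rot":[0,0.09,0],"claw":10},
    {"delta_pos":[0.05,-0.35,0],"delta_rot":[0,0.1,0],"claw":10},
    {"delta_pos":[0.055,-0.385,0],"delta_rot":[0,0.105,0],"claw":10},
    {"delta_pos":[0.06,-0.42,0],"delta_rot":[0,0.105,0],"claw":10},
    {"delta_pos":[0.065,-0.455,0],"delta_rot":[0,0.105,0],"claw":10},
    {"delta_pos":[0.07,-0.49,-0.01],"delta_rot":[0,0.105,0],"claw":10},
    {"delta_pos":[0.075,-0.525,-0.02],"delta_rot":[0,0.105,0],"claw":10},
    {"delta_pos":[0.08,-0.55,-0.035],"delta_rot":[0,0.105,0],"claw":10},
    {"delta_pos":[0.08,-0.565,-0.05],"delta_rot":[0,0.105,0],"claw":10},
    {"delta_pos":[0.08,-0.565,-0.06],"delta_rot":[0,0.105,0],"claw":10},
    {"delta_pos":[0.08,-0.565,-0.06],"delta_rot":[0,0.105,0],"claw":10},
    {"delta_pos":[0.08,-0.565,-0.06],"delta_rot":[0,0.105,0],"claw":10}
  ]
}}

```text
time: 6.62
eef_pos: [0.5245, -0.2468, 0.2583]
tcp_rot: [-0.587, -0.012, 0.81, -0.002]
contact_force: [0.4, -0.7, -2.8]
opening: 0.234
```

Run:
```python
from h import *
s=ctrl.get_state();c=ctrl.calibration("wrist");im=ctrl.read_camera("wrist");t=ctrl.read_camera("top")
print(s["eef_pos"],np.round(s["qpos"],2),s["opening"])
T=R.from_quat(s["tcp_rot"]).as_matrix();print(np.round(T,3));g=s["eef_pos"]+.006*T[:,0]
for a in(38,43,48):
    b=np.radians(a);n=T[:,0]*np.cos(b)-T[:,2]*np.sin(b);N=g+.105*n;print(a,np.round(N,4),"noz wrist",proj("wrist",N,c),"top",proj("top",N))
print("rim",proj("wrist",[.5605,-.2466,.079],c),proj("top",[.5605,-.2466,.079]))
o=np.zeros((384,800,3),np.uint8);o[:,:512]=im;o[:,512:]=cv2.resize(t[120:264,330:438],(288,384),interpolation=cv2.INTER_CUBIC);cv2.imwrite("pics/w3.png",o)
```

```text
[ 0.52450169 -0.24678415  0.2583499 ] [-0.55  0.23  1.66 -0.16  1.53  1.03] 0.23398253653198897
[[-0.311  0.016 -0.95 ]
 [ 0.011 -1.    -0.021]
 [-0.95  -0.017  0.311]]
38 [ 0.5583 -0.2445  0.1539] noz wrist [[258.50171718 123.83852819]] top [[414.69908058 173.27883519]]
43 [ 0.5668 -0.2444  0.1574] noz wrist [[258.52231505 114.37679483]] top [[415.06661281 168.95114172]]
48 [ 0.5749 -0.2443  0.1616] noz wrist [[258.5446837  104.93860974]] top [[415.57972016 164.66504621]]
rim [[262.00013103  92.95641942]] [[403.50970785 181.00048936]]
```

View pics/w3.png

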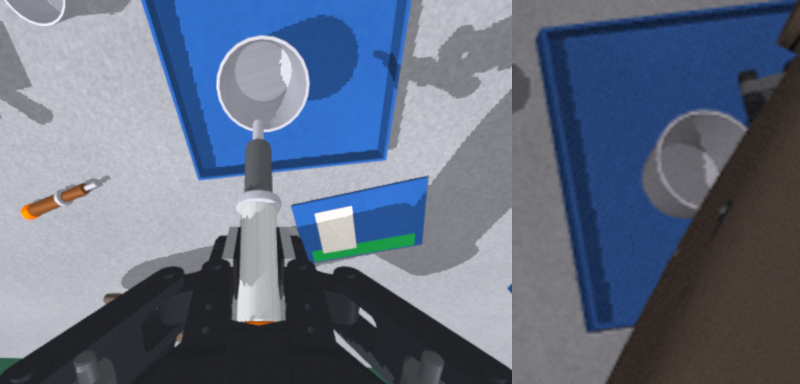

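The nozzle shows at (258,120), so the axis is about 40° off the tool. The rim ellipse spans columns 218–308 and rows 36–132, a bit farther out than my first estimate. I'll recompute the cup centre.

Run:
```python
from h import *
from scipy.optimize import least_squares as ls
c=ctrl.calibration("wrist")
th=np.linspace(0,2*np.pi,200)
def box(p,cam,cc=None):
    q=proj(cam,np.c_[p[0]+.045*np.cos(th),p[1]+.045*np.sin(th),0*th+.079],cc);return np.r_[q.min(0),q.max(0)]
r=ls(lambda p:box(p,"wrist",c)-[218,36,308.5,132],[.56,-.25]);print(r.x,r.fun, box(r.x,"top"))
```

```text
[ 0.56533198 -0.24816494] [-1.09050181 -0.11242901  1.07680759  0.42219537] [384.33040081 160.02909183 423.89917671 198.28287984]
```

Request:
{"api": "play_rows", "payload": {
  "targets": [
    {"delta_pos":[0.01,-0.0035,0],"delta_rot":[0,0,0],"claw":10},
    {"delta_pos":[0.01,-0.0035,-0.01],"delta_rot":[0,0,0],"claw":10},
    {"delta_pos":[0.01,-0.0035,-0.03],"delta_rot":[0,0,0],"claw":10},
    {"delta_pos":[0.01,-0.0035,-0.05],"delta_rot":[0,0,0],"claw":10},
    {"delta_pos":[0.01,-0.0035,-0.065],"delta_rot":[0,0,0],"claw":10},
    {"delta_pos":[0.01,-0.0035,-0.08],"delta_rot":[0,0,0],"claw":10},
    {"delta_pos":[0.01,-0.0035,-0.09],"delta_rot":[0,0,0],"claw":10},
    {"delta_pos":[0.01,-0.0035,-0.1],"delta_rot":[0,0,0],"claw":10},
    {"delta_pos":[0.01,-0.0035,-0.11],"delta_rot":[0,0,0],"claw":10},
    {"delta_pos":[0.01,-0.0035,-0.12],"delta_rot":[0,0,0],"claw":10},
    {"delta_pos":[0.01,-0.0035,-0.12],"delta_rot":[0,0,0],"claw":10},
    {"delta_pos":[0.01,-0.0035,-0.12],"delta_rot":[0,0,0],"claw":10},
    {"delta_pos":[0.01,-0.0035,-0.12],"delta_rot":[0,0,0],"claw":10}
  ]
}}

```text
time: 7.8
eef_pos: [0.5359, -0.2507, 0.1413]
tcp_rot: [-0.589, -0.011, 0.808, -0.003]
contact_force: [-1.0, 0.7, -3.3]
opening: 0.237
```

Run:
```python
from h import *
s=ctrl.get_state();im=ctrl.read_camera("wrist");sc=ctrl.read_camera("scene")
print(s["eef_pos"],s["opening"],s["contact_force"])
o=np.zeros((384,800,3),np.uint8);o[:,:512]=im;o[:,512:]=cv2.resize(sc[130:258,60:156],(288,384),interpolation=cv2.INTER_CUBIC);cv2.imwrite("pics/w4.png",o)
```

```text
[ 0.53590565 -0.25070228  0.14133153] 0.2370732710573725 [-1.01539242  0.67567565 -3.31886016]
```

View pics/w4.png

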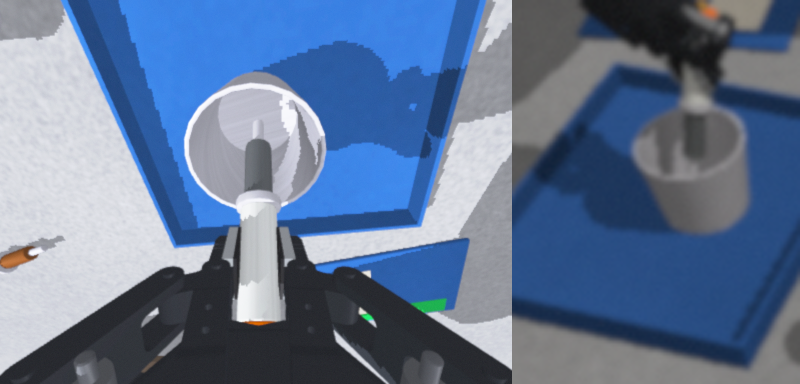

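The nozzle tip at (259,123) and the nut are inside the cup, clear of its walls. The tip is about 40 mm below the rim, with no contact force. I'll take it out straight up, then turn it level.

Request:
{"api": "play_rows", "payload": {
  "targets": [
    {"delta_pos":[0,0,0.012],"delta_rot":[0,0,0],"claw":10},
    {"delta_pos":[0,0,0.03],"delta_rot":[0,0,0],"claw":10},
    {"delta_pos":[0,0,0.055],"delta_rot":[0,0,0],"claw":10},
    {"delta_pos":[0,0,0.085],"delta_rot":[0,0,0],"claw":10},
    {"delta_pos":[0,0,0.12],"delta_rot":[0,0,0],"claw":10},
    {"delta_pos":[0,0,0.155],"delta_rot":[0,0,0],"claw":10},
    {"delta_pos":[0,0,0.19],"delta_rot":[0,-0.03,0],"claw":10},
    {"delta_pos":[-0.01,0,0.215],"delta_rot":[0,-0.06,0],"claw":10},
    {"delta_pos":[-0.015,0,0.22],"delta_rot":[0,-0.09,0],"claw":10},
    {"delta_pos":[-0.02,0,0.22],"delta_rot":[0,-0.12,0],"claw":10},
    {"delta_pos":[-0.025,0,0.22],"delta_rot":[0,-0.15,0],"claw":10},
    {"delta_pos":[-0.03,0,0.22],"delta_rot":[0,-0.18,0],"claw":10},
    {"delta_pos":[-0.035,0,0.22],"delta_rot":[0,-0.21,0],"claw":10},
    {"delta_pos":[-0.04,0,0.22],"delta_rot":[0,-0.24,0],"claw":10},
    {"delta_pos":[-0.046,0,0.22],"delta_rot":[0,-0.27,0],"claw":10},
    {"delta_pos":[-0.046,0,0.22],"delta_rot":[0,-0.3,0],"claw":10},
    {"delta_pos":[-0.046,0,0.22],"delta_rot":[0,-0.33,0],"claw":10},
    {"delta_pos":[-0.046,0,0.22],"delta_rot":[0,-0.36,0],"claw":10},
    {"delta_pos":[-0.046,0,0.22],"delta_rot":[0,-0.378,0],"claw":10},
    {"delta_pos":[-0.046,0,0.22],"delta_rot":[0,-0.378,0],"claw":10}
  ]
}}

```text
time: 9.57
eef_pos: [0.4884, -0.2499, 0.3605]
tcp_rot: [0.94, 0.007, -0.341, 0.009]
contact_force: [0.0, -1.0, -3.8]
opening: 0.234
```

Run:
```python
from h import *
s=ctrl.get_state();c=ctrl.calibration("wrist");im=ctrl.read_camera("wrist");sc=ctrl.read_camera("scene")
print(s["time"],s["eef_pos"],np.round(s["qpos"],2),np.round(s["dq"],3),s["opening"],s["contact_force"])
T=R.from_quat(s["tcp_rot"]).as_matrix();g=s["eef_pos"]+.006*T[:,0]
for a in(36,40,44):
    b=np.radians(a);n=T[:,0]*np.cos(b)-T[:,2]*np.sin(b);N=g+.105*n
    print(a,"elev",np.degrees(np.arcsin(n[2])),np.round(N,3),"wrist",proj("wrist",N,c),"scene noz/head",proj("scene",[N,g-n*.051]).round(1).tolist())
o=np.zeros((480,800,3),np.uint8);o[:384,:512]=im;o[:,512:]=cv2.resize(sc[60:220,50:146],(288,480),interpolation=cv2.INTER_CUBIC);cv2.imwrite("pics/w5.png",o);cv2.imwrite("pics/s5.png",sc)
cv2.imwrite("pics/t5.png",ctrl.read_camera("top"))
```

```text
9.5667 [ 0.48838896 -0.24993573  0.3604503 ] [-0.92 -0.37  2.17  0.87  0.94  0.23] [ 0.022  0.024 -0.057 -0.091  0.008  0.092] 0.2344736242848701 [ 0.01951456 -0.97502747 -3.79877899]
36 elev -3.9120744919838906 [ 0.598 -0.248  0.349] wrist [[258.76903197 126.61411063]] scene noz/head [[80.6, 88.9], [123.4, 48.9]]
40 elev 0.08768618086749753 [ 0.598 -0.248  0.357] wrist [[258.78401665 118.99952359]] scene noz/head [[79.6, 85.8], [123.7, 50.3]]
44 elev 4.087446802490826 [ 0.598 -0.248  0.364] wrist [[258.80012916 111.3904644 ]] scene noz/head [[78.8, 82.5], [124.0, 51.8]]
```

View pics/w5.png

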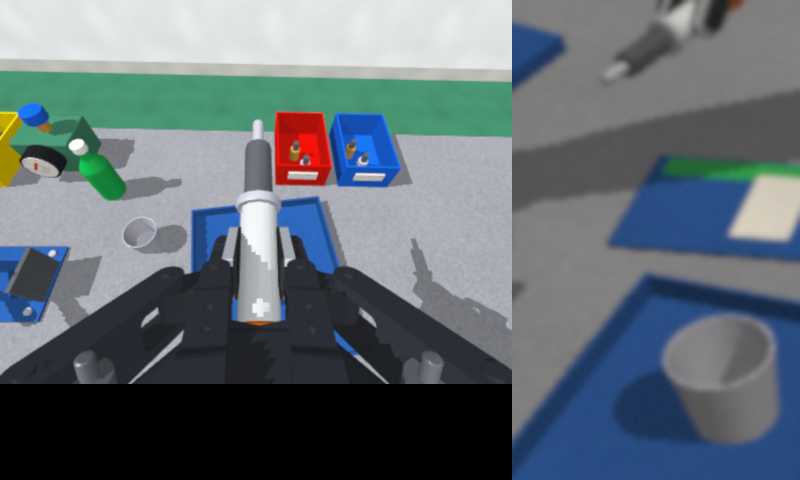

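The injector is level within about 1°, with the nozzle at (0.598, -0.248, 0.355) over the tray. I'll hold with a small trim, then check that nothing else moved.

Request:
{"api": "play_rows", "payload": {
  "targets": [
    {"delta_pos":[0,0,0],"delta_rot":[0,-0.005,0],"claw":10},
    {"delta_pos":[0,0,0],"delta_rot":[0,-0.005,0],"claw":10},
    {"delta_pos":[0,0,0],"delta_rot":[0,-0.005,0],"claw":10},
    {"delta_pos":[0,0,0],"delta_rot":[0,-0.005,0],"claw":10},
    {"delta_pos":[0,0,0],"delta_rot":[0,-0.005,0],"claw":10},
    {"delta_pos":[0,0,0],"delta_rot":[0,-0.005,0],"claw":10},
    {"delta_pos":[0,0,0],"delta_rot":[0,-0.005,0],"claw":10},
    {"delta_pos":[0,0,0],"delta_rot":[0,-0.005,0],"claw":10}
  ]
}}

```text
time: 10.38
eef_pos: [0.49, -0.2507, 0.363]
tcp_rot: [0.943, 0.007, -0.333, 0.01]
contact_force: [-0.4, -0.6, -3.2]
opening: 0.236
```

Run:
```python
from h import *
s=ctrl.get_state();print(s["time"],s["eef_pos"],s["tcp_rot"],np.abs(s["dq"]).max(),s["opening"],s["contact_force"])
a=cv2.imread("pics/scene0.png");b=ctrl.read_camera("scene")
d=cv2.absdiff(a,b).max(2)
o=np.vstack([np.hstack([b,cv2.cvtColor(cv2.convertScaleAbs(d,alpha=2),cv2.COLOR_GRAY2BGR)])]);cv2.imwrite("pics/s6.png",cv2.resize(o,(800,300),interpolation=cv2.INTER_AREA))
```

```text
10.3833 [ 0.49003185 -0.25071041  0.36295347] [ 0.94273311  0.00700409 -0.33333575  0.00961773] 0.001405011803167456 0.23626601981567208 [-0.3997013  -0.58404188 -3.20484135]
```

View pics/s6.png

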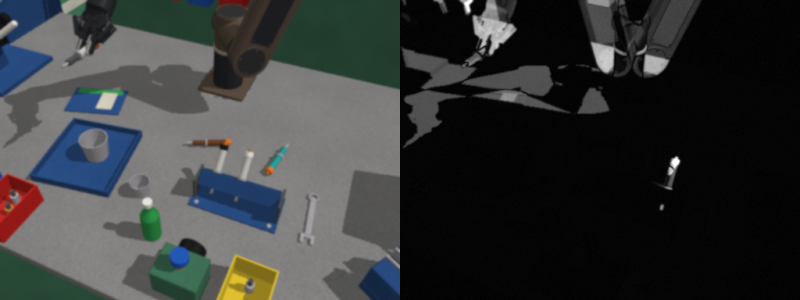

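The difference picture shows changes only at the arm, its shadows and the emptied socket. The cup, bottle, wrench and other injectors are unmoved, and the arm is still. I'm handing in.

```bash
python3 -c "
from plant import ctrl
print(ctrl.sign_off())"
```

```text
the job is handed in; nothing more can be done
None
```

I drew the orange injector from the stand, dipped its nozzle about 40 mm below the cup's rim without contact, and lifted it out. I then turned it level and handed in at about 10.4 s, well under the 40 s limit.

- **Final hold:** The last checks showed the injector level to within about 1–2° and the nozzle about 0.36 m up over the tray. The grip was firm and the arm was still, with joint speeds about 0.001 rad/s.
- **Other objects:** Comparing the before and after scene pictures showed changes only at the arm, its shadows and the emptied socket. The cup, bottle, wrench and other injectors had not moved.
- **Disagreements:** My first estimate of the cup's centre was about 5 mm off, and the wrist view corrected it before the dip. The injector sat at about 40° to the tool rather than the nominal 43°, and I allowed for that.

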